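Demould a casting and show it to the inspection camera

ROBOT

A 7-joint arm with a two-finger parallel gripper is mounted at the origin on the work surface. World frame = base frame: x ahead of the robot, y to its left, z up, the work surface at z = 0. Lengths are in m, angles in rad, forces in N, time in s.
With the tool pointing down it reaches from about 0.4 to 0.875 m from the base axis. Payload 6.5 kg.
Tool frame: the origin (TCP) lies between the finger pads; the fingertips stand 19 mm ahead of it and the grasp point (between the pads) is the TCP; z points along the fingers, y is the line along which they close (so a half turn about z gives the same grasp; the last joint's range is limited). The gripper opens to 88 mm and grips with 3 to 60 N. Pads are 18 mm wide; open, the fingers measure 123 mm over their backs; the gripper's body (75 mm by 187 mm) begins 45 mm behind the grasp point.
Start: joints at [1.158, 0.536, -0.004, 1.538, 0.003, 1.067, -0.071], TCP at [0.221, -0.611, 0.258] pointing down, gripper open.
Joint ranges: [-2.7, 2.7], [-0.37, 2.16], [-1.27, 1.26], [0.24, 2.4], [-1.31, 4.45], [0.19, 1.91], [-2.76, 2.76]. Speed limits (rad/s): [2.39, 2.39, 3.14, 3.14, 3.14, 3.14, 3.14].

INTERFACE

Orientations are given as [roll, pitch, yaw] about the fixed x, y, z axes, in that order (R = Rz(yaw) Ry(pitch) Rx(roll)).
In Python, from station import manip gives the robot as it stands.
- The arm moves only by the tool drive_effector, called after ">>>" as name(argument=value, ...) on one line, values as JSON. Schema: {"type":"object","properties":{"steps":{"type":"array","items":{"type":"array","items":{"type":"array","items":{"type":"number"},"minItems":6,"maxItems":6},"minItems":1,"maxItems":5},"minItems":1,"maxItems":1},"finger_gap":{"type":"number"},"grip_force":{"type":"number"},"only":{"type":"string"},"quiet":{"type":"boolean"},"lines":{"type":"string"}},"required":["steps"],"additionalProperties":false}. steps is a list that holds a single list of rows (three levels of brackets), with 1 to 5 rows, each of 6 numbers: dx, dy, dz in units of 5 mm, then a rotation vector rx, ry, rz in units of 0.2 rad; each row is the pose to reach, as a shift and turn from the pose commanded when the call began, along the tool's axes at that moment; what a row does not reach only later rows make up. A row lasts 1/8 s, in which the tool goes at most 0.0625 m and 0.188 rad, less where a joint would pass 70% of its speed; a pose out of reach is approached as far as the arm can. finger_gap is the finger opening in m, set as the call begins (left out keeps the last). The fingers move at their own pace and stop on an object; grip_force is the grip in N (left out, the last holds). Time passes only in rows, so rows that do not move let the fingers close. The tool returns the time, the measured TCP pose, the force, the opening and the grip force at its end. only (a regular expression) keeps the lines of the reply that match it, lines (a string "A,B") keeps lines A to B, and quiet returns only ok. Input that does not fit is refused with a message, and nothing moves.
- manip.read_state(): the state, without advancing time (a new reading comes with each control period).
- manip.capture(name): name is "scene" or "top" or "wrist"; returns a dict with "color" (400x640x3 uint8, red, green, blue), "fx", "fy", "cx", "cy" (pixels), "k1" (the pictures are not rectified: a ray, as slopes to the right and down, at radius r is drawn at 1 + k1 r^2 times it, then the intrinsics apply), "rvec" (rotation vector, rad) and "tvec" (3), from world to camera coordinates, as OpenCV has them; the wrist camera has in their place "hand_eye" (4x4, takes a point from camera to tool coordinates, whose origin is the TCP and whose axes are the flange's). Camera axes: x right, y down, z forward; pixel columns grow to the right and rows downward; lengths in m; the calibration is good to about 2 mm. A picture is of the moment at which its call begins: read the wrist's pose just before it. There is no depth.
- manip.finish_job(): hands the job in; it is judged then, once.
The state is a dict: "t": time; "q": joint angles; "joint_vel": joint speeds; "joint_torque": joint torques, N m; "tcp_pos": TCP position; "orientation": TCP orientation; "ft_force": force on the tool from outside, world axes, zero at the start; "wrist_torque": the same for the moment, N m; "finger_gap": finger opening in m; "grasp_force": force on a finger pad.
Only numpy, scipy, OpenCV 4.12 (cv2) and the standard library are available. Lean on these libraries where they do the work, as an engineer would, in place of code of your own. Each camera call takes 0.05 s, during which the arm holds its last target. There are 200 camera calls.

TASK

First take the steel setting weight off the casting in the mould and put it away, fully seated, in its own recess: the one empty weight stand. Then draw the casting straight up out of the mould and hold it in the air in front of the inspection camera: the end of its round boss on the lens axis 120 mm from the glass, the bossed face square to the lens, and the casting the right way up as the camera sees it (the camera looks downwards, so the casting leans back with it). Finish holding it there, still and gripped, without touching the camera, and leave the other weights, the bottle and the cup where they are.

Things in the scene. Friction and masses are not known exactly. Their poses are not given: they have to be found in the camera images.
- weight: steel setting weight, standing on the casting at the start: round base 40 mm in diameter and 26 mm high, a 12 mm neck, then a grip knob 20 mm in diameter from 38 to 54 mm above the underside; 57 mm tall in all, 0.24 to 0.4 kg. Origin at the centre of its underside, z up.
- middle_stand: the weight's own stand, the only empty one, in any place of a row of three fixed to the bench, 90 mm or more between centres: an aluminium block 70 x 70 x 18 mm, two dark dots on its top, with a round recess 43 mm in diameter, 10 mm deep in its middle. The other two are alike (one or three dots, recesses 33 and 53 mm) but hold their own weights. Origin at the centre of its underside, z up.
- recess (a point): centre of the floor of the empty recess, 8 mm above the bench, where the centre of the weight's underside belongs. Axes as the stand.
- mould: grey plastic mould block 100 x 90 x 36 mm (x, y, z), bolted to the bench, with a rectangular pocket 33 x 49 mm, 28 mm deep, straight walls. Origin at the centre of its underside; z up; its yaw is within 0.5 rad of the world's.
- casting: white resin block, upright, 30 x 46 x 62 mm (x, y, z), 0.07 to 0.14 kg, loose in the pocket, its upper 34 mm out of the mould (top 70 mm above the bench). On its +x face, turned away from the robot at the start, a round boss 18 mm in diameter sticks out 6 mm, axis 48 mm above the underside. Grip it across its plain ends, 46 mm apart along y. Origin at the centre of its underside, z up.
- casting_face (a point): centre of the end of the boss, at (21, 0, 48) mm in the casting's frame.
- casting_back (a point): centre of the plain face behind the boss at the boss's height, at (-15, 0, 48) mm in the casting's frame.
- camera: inspection camera stand fixed to the bench: dark base plate 90 x 90 x 12 mm, post 20 mm in diameter, camera head on top, about 330 mm tall. It stands beyond the other things and looks back towards the robot, within 0.35 rad of straight back. Origin at the bench, 4 mm in front (to -x) of the post's axis; z up, its -x is the level part of the viewing direction.
- lens: the camera's head: black lens barrel 34 mm in diameter, white ring light 56 mm in diameter, grey housing behind. Origin at the centre of the lens glass, 270 mm above the bench, 60 mm to -x of the stand's origin. It looks along its own -x, which dips 25 degrees (0.436 rad) below level; z is the camera's up. A casting held right has the same axes as the lens.
- view_point (a point): where the centre of the boss's end must be: on the lens axis, 120 mm in front of the glass, at (-120, 0, 0) mm in the lens frame, about 219 mm above the bench.
- small_weight: bystander: the small weight in its stand, shaped like the setting weight, base 30 mm in diameter, top 61 mm above the bench; origin at the centre of its underside.
- large_weight: bystander: the large weight in its stand, shaped like the setting weight, base 50 mm in diameter, top 71 mm above the bench; origin at the centre of its underside.
- resin_bottle: bystander: blue capped bottle 56 mm in diameter, 140 mm tall, on the bench to the robot's left of the mould; origin at the centre of its underside.
- paper_cup: bystander: open brown paper cup, 76 mm across the rim, 90 mm tall, on the bench beyond the weight stands; origin at the centre of its underside.

How it is judged:
On the way, in this order (a step that is already met when the one before it is completed fails the run):
1. the setting weight stands fully seated in the empty recess, let go and at rest (horizontal distance between weight and recess below 0.005 m and z of weight in the frame of recess below 0.003 m and angle between weight's own z axis and vertical below 0.06 rad and contact force between weight and the fingers below 0.1 N and linear speed of weight below 0.02 m/s), for 0.2 s.
2. the casting is out of the mould in the gripper (contact force between casting and the fingers above 1 N and contact force between casting and mould below 0.1 N and contact force between casting and camera below 0.1 N and contact force between casting and weight below 0.1 N and height (world z) of casting above 0.045 m), for 0.2 s.
At the end, for the whole second after the job is handed in: Weight upright in the empty recess (5 mm of centre, under 3 mm off its floor), let go. Casting still, held by the fingers alone; boss end within 20 mm of the view point, facing the lens; its x and z axes within 0.17 rad of the lens's, top up, over 100 mm above the bench (all of step 1 and contact force between casting and the fingers above 1 N and contact force between casting and mould below 0.1 N and contact force between casting and camera below 0.1 N and contact force between casting and weight below 0.1 N and distance between casting_face and view_point below 0.02 m and angle between the x axis of casting and the x axis of lens, either way round below 0.17 rad and angle between the z axis of casting and the z axis of lens, either way round below 0.17 rad and angle between casting's own z axis and vertical below 0.9 rad and x of casting_back in the frame of lens below -0.12 m and height (world z) of casting above 0.1 m and linear speed of casting below 0.02 m/s and angular speed of casting below 0.15 rad/s); the arm keeps its last pose, push and grip.
It fails at once if another weight is disturbed (moved more than 15 mm) (distance of any of small_weight, large_weight from where it was at the start of the episode above 0.015 m).
It fails at once if the bottle or the cup is disturbed (moved more than 30 mm) (distance of any of resin_bottle, paper_cup from where it was at the start of the episode above 0.03 m).
It fails at once if the camera is touched with more than 1 N (contact force between anything else and camera above 1 N).
It also fails if it takes over 64 s, if anything falls off the work surface, if the arm or the gripper's body presses on something with over 40 N, if the wrist force passes 120 N, or if a joint passes its speed limit or range.

## Working session

There is one attempt and no reset: what is moved stays moved. The work goes in short steps, Python scripts to look and compute and a tool call to move; the robot and the scene stay as the last step left them, time stands still between calls to the robot, and variables do not carry over. Pictures are saved under pics/ and viewed, at most 10 in all, crops included, and the job is handed in when it is done.

```bash
ls; mkdir -p pics
```

Create h.py:
```python
import numpy as np, cv2, json
from station import manip
from scipy.spatial.transform import Rotation as R
def cap(n):
    s=manip.read_state(); c=manip.capture(n)
    if n=='wrist':
        H=np.array(c['hand_eye']); Rt=R.from_euler('xyz',s['orientation']).as_matrix()
        c['Rc']=Rt@H[:3,:3]; c['o']=Rt@H[:3,3]+np.array(s['tcp_pos'])
    else:
        r=cv2.Rodrigues(np.array(c['rvec'],float))[0]; c['Rc']=r.T; c['o']=-r.T@np.array(c['tvec'],float).ravel()
    c['K']=np.array([[c['fx'],0,c['cx']],[0,c['fy'],c['cy']],[0,0,1]],float); c['D']=np.array([c['k1'],0,0,0],float)
    return c
def ray(c,uv):
    p=cv2.undistortPoints(np.array(uv,float).reshape(-1,1,2),c['K'],c['D']).reshape(-1,2)
    d=np.c_[p,np.ones(len(p))]@c['Rc'].T
    return c['o'],d
def onz(c,uv,z):
    o,d=ray(c,uv); return o+d*((z-o[2])/d[:,2])[:,None]
def proj(c,P):
    r=c['Rc'].T; return cv2.projectPoints(np.array(P,float).reshape(-1,1,3),cv2.Rodrigues(r)[0],-r@c['o'],c['K'],c['D'])[0].reshape(-1,2)
def save(c,f): cv2.imwrite('pics/'+f,c['color'][...,::-1])
```

Run:
```python
from h import *
for n in ('scene','top','wrist'):
    c=cap(n); print(n,c['o'].round(3),c['Rc'].round(2).tolist(),c['fx'],c['k1'])
    np.save(n+'.npy',c,allow_pickle=True); save(c,n+'.png')
a=cv2.imread('pics/scene.png');b=cv2.imread('pics/top.png')
```

```text
pics
station.py
scene [ 1.301 -0.158  1.232] [[0.32, 0.79, -0.53], [0.95, -0.27, 0.17], [-0.01, -0.56, -0.83]] 481.55745876740684 0.05015242565756843
top [0.482 0.026 1.113] [[0.03, -0.99, 0.17], [-1.0, -0.02, 0.02], [-0.02, -0.17, -0.99]] 363.41984556560914 -0.03706048889785695
wrist [ 0.296 -0.584  0.385] [[0.34, -0.9, -0.29], [-0.94, -0.32, -0.1], [-0.0, 0.3, -0.95]] 351.3078345934435 -0.01424323344845024
```

View pics/scene.png

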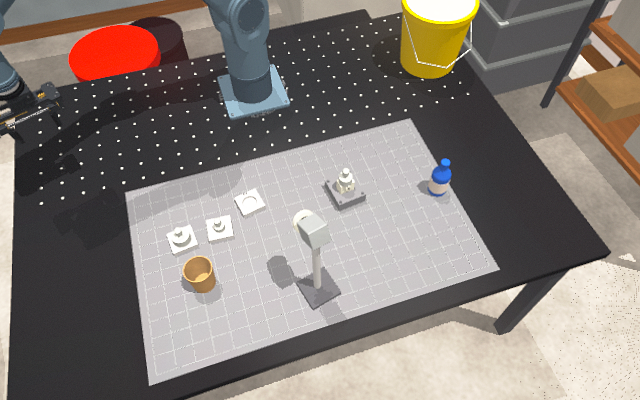

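View pics/top.png

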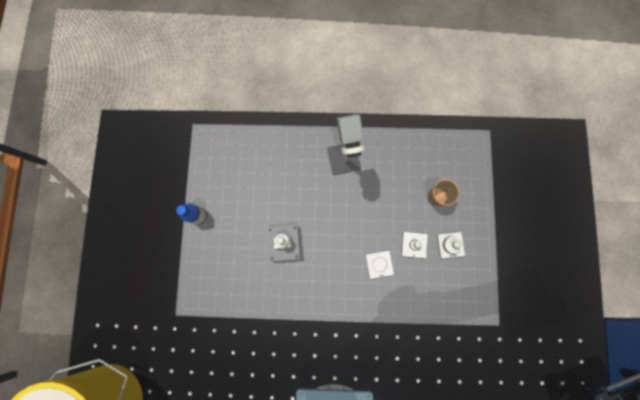

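The scene view shows the empty stand at (250,203), mould with casting and weight at (345,190), camera base at (318,289). In the top view they sit at (379,264), (284,243) and (340,158), with the bystander stands at (415,245) and (452,245).

Run:
```python
from h import *
t=np.load('top.npy',allow_pickle=True).item(); s=np.load('scene.npy',allow_pickle=True).item(); w=np.load('wrist.npy',allow_pickle=True).item()
for n,c,u,z in [('stand',t,(379,264),.018),('stand',s,(250,203),.018),('mould',t,(285,243),.036),('mould',s,(345,195),.036),('cam',t,(340,160),.012),('cam',s,(318,289),.012),('knobtop',s,(346,171),.127),('cup',t,(444,194),.06),('bottle',t,(190,213),.12),('s1',t,(415,245),.018),('s2',t,(452,245),.018)]:
    print(n,onz(c,[u],z).round(3))
print(manip.read_state())
# crops enlarged
a=s['color'][140:310,150:400]; b=t['color'][110:280,250:480]
o=np.vstack([cv2.resize(a,(750,300*1),interpolation=3)[:300],cv2.resize(b,(750,300),interpolation=3)])
a=cv2.resize(s['color'][150:215,230:375],None,fx=5,fy=5,interpolation=3);b=cv2.resize(t['color'][222:284,255:400],None,fx=5,fy=4,interpolation=3)
cv2.imwrite('pics/crop1.png',np.vstack([a,b])[:600,:,::-1])
```

```text
stand [[ 0.469 -0.125  0.018]]
stand [[ 0.476 -0.122  0.018]]
mould [[0.523 0.154 0.036]]
mould [[0.553 0.154 0.036]]
cam [[ 0.786 -0.003  0.012]]
cam [[ 0.802 -0.013  0.012]]
knobtop [[0.533 0.162 0.127]]
cup [[ 0.677 -0.309  0.06 ]]
bottle [[0.595 0.414 0.12 ]]
s1 [[ 0.528 -0.232  0.018]]
s2 [[ 0.531 -0.343  0.018]]
{'t': 0.15, 'q': array([ 1.15777292,  0.53695856, -0.0044237 ,  1.53860628,  0.00259625,
        1.06729461, -0.07122111]), 'joint_vel': array([ 8.07670018e-05, -1.73697805e-03, -2.73190033e-05, -2.87884031e-03,
        1.83200992e-03,  1.28496139e-04, -2.22301649e-03]), 'joint_torque': array([ 1.94558990e-03, -5.71328652e+01,  9.91807356e-01, -2.51824933e+01,
       -5.62122522e-02,  1.51830266e-02,  6.62898037e-05]), 'tcp_pos': array([ 0.22078623, -0.61089982,  0.25707779]), 'orientation': array([-3.14033545e+00,  9.93558815e-05,  3.46859052e-01]), 'ft_force': array([-0.34150075,  0.41574397,  0.36157904]), 'wrist_torque': array([-0.02966863,  0.03118879,  0.05748723]), 'grasp_force': 0.0, 'finger_gap': 0.0880876386108412}
```

View pics/crop1.png

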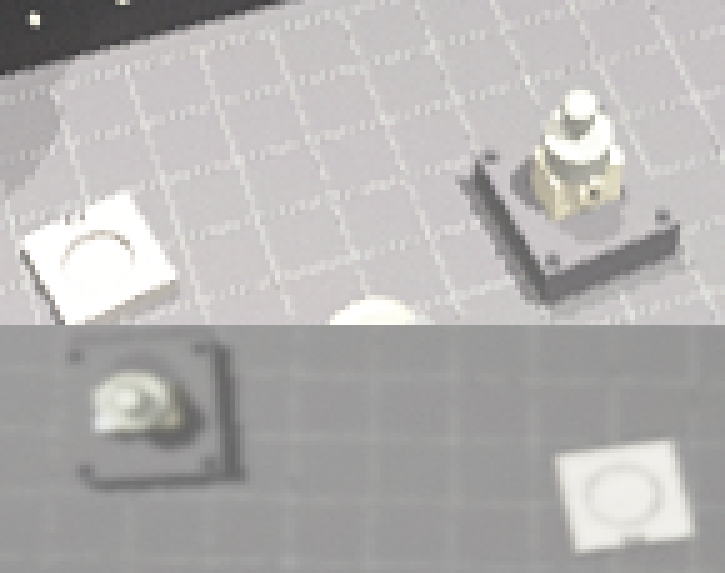

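Crops: the empty stand's recess is clear (about (250,203) in scene, (379,264) in top). The weight stands on the casting with the boss towards the inspection camera. I'll move the wrist camera over the stand for an exact look.

The rows are not in the units I measure in: shifts go in units of 5 mm and turns go in units of 0.2 rad. I convert before sending: 0.22 m is 44, -0.18 m is -36, 0.35 rad is 1.75.

>>> drive_effector(steps=[[[44,-36,0,0,0,1],[44,-36,0,0,0,1.75],[44,-36,0,0,0,1.75],[44,-36,0,0,0,1.75],[44,-36,0,0,0,1.75]]])

```text
t: 0.78
tcp_pos: [0.3683, -0.3638, 0.2576]
orientation: [-3.14, -0.0, 0.001]
ft_force: [0.1, -0.6, 0.1]
finger_gap: 0.0882
grasp_force: 0.0
```

Run:
```python
from h import *
s=manip.read_state();print(s['tcp_pos'],s['orientation'])
Rt=R.from_euler('xyz',s['orientation']).as_matrix()
print(Rt.T@(np.array([.50,-.125,.258])-s['tcp_pos']))
```

```text
[ 0.36834262 -0.36383494  0.25764474] [-3.14049794e+00 -2.40427093e-04  7.87642364e-04]
[ 1.31845540e-01 -2.38731374e-01 -6.22158939e-05]
```

>>> drive_effector(steps=[[[26,-48,0,0,0,0],[26,-48,0,0,0,0],[26,-48,0,0,0,0],[26,-48,0,0,0,0],[26,-48,0,0,0,0]]])

```text
t: 1.4
tcp_pos: [0.4988, -0.1233, 0.2577]
orientation: [-3.14, -0.001, 0.003]
ft_force: [-0.8, -1.1, 0.3]
finger_gap: 0.088
grasp_force: 0.0
```

>>> drive_effector(steps=[[[0,0,0,0,0,0],[0,0,0,0,0,0]]])

```text
t: 1.65
tcp_pos: [0.4966, -0.1293, 0.2575]
orientation: [3.141, 0.001, -0.005]
ft_force: [0.5, -0.9, 0.3]
finger_gap: 0.088
grasp_force: 0.0
```

```bash
python3 - <<'E'
from h import *
c=cap('wrist'); np.save('w1.npy',c,allow_pickle=True); save(c,'w1.png'); print(proj(c,[.472,-.124,.018]))
E
```

```text
[[319.07521523 183.59942158]]
```

View pics/w1.png

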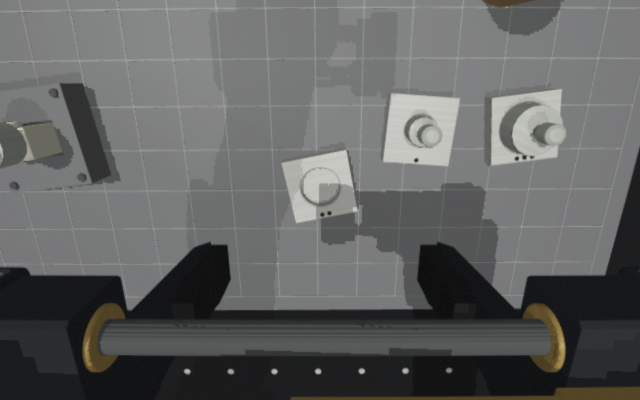

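The wrist view shows the empty two-dot stand with corners about (282,160), (346,149), (358,210), (296,222) and its recess rim centred near (320,187). I'll measure it.

Run:
```python
from h import *
c=np.load('w1.npy',allow_pickle=True).item()
g=cv2.cvtColor(c['color'],cv2.COLOR_RGB2GRAY)
x0,y0=275,140; roi=cv2.resize(g[y0:y0+90,x0:x0+90],None,fx=4,fy=4,interpolation=cv2.INTER_CUBIC)
h=cv2.HoughCircles(roi,cv2.HOUGH_GRADIENT,1,300,param1=100,param2=15,minRadius=65,maxRadius=95)
print(h[0][:2]/4)
u=h[0][0][:2]/4+[x0,y0]-.375; print(u,onz(c,[u],.018))
hsv=c['color'].astype(int)
sub=g[140:230,270:370]; print(np.percentile(sub,[10,30,50,70,90]))
C=[(282,160),(346,149),(358,210),(296,222)]
P=onz(c,C,.018);print(P.round(4),P.mean(0),[np.linalg.norm(P[i]-P[i-1]).round(4) for i in range(4)])
s=np.load('scene.npy',allow_pickle=True).item(); 
print(proj(s,onz(c,[u],.018)))
```

```text
[[44.625 46.125 19.075]]
[319.25 185.75] [[ 0.46956541 -0.1241674   0.018     ]]
[ 94. 117. 130. 160. 196.]
[[ 0.4983 -0.0848  0.018 ]
 [ 0.5097 -0.1527  0.018 ]
 [ 0.4412 -0.1671  0.018 ]
 [ 0.4272 -0.0976  0.018 ]] [ 0.46912419 -0.12554061  0.018     ] [np.float64(0.0723), np.float64(0.0689), np.float64(0.07), np.float64(0.0709)]
[[248.62464067 201.42610939]]
```

In the tool's units: -0.285 m is -57, 0.045 m is 9.

>>> drive_effector(steps=[[[9,-57,0,0,0,0],[9,-57,0,0,0,0],[9,-57,0,0,0,0],[9,-57,0,0,0,0],[9,-57,0,0,0,0]]])

```text
t: 2.33
tcp_pos: [0.5435, 0.1588, 0.2578]
orientation: [-3.141, -0.0, -0.003]
ft_force: [1.4, -0.8, 0.6]
finger_gap: 0.0884
grasp_force: 0.0
```

>>> drive_effector(steps=[[[0,0,0,0,0,0],[0,0,0,0,0,0],[0,0,0,0,0,0]]])

```text
t: 2.7
tcp_pos: [0.5435, 0.1547, 0.2576]
orientation: [3.14, 0.0, -0.007]
ft_force: [-0.7, 0.2, -0.3]
finger_gap: 0.0882
grasp_force: 0.0
```

```bash
python3 - <<'E'
from h import *
c=cap('wrist'); np.save('w2.npy',c,allow_pickle=True); save(c,'w2.png'); print(c['o'],c['Rc'].round(3))
E
```

```text
[0.62308754 0.15440395 0.38586925] [[-0.007 -0.952 -0.305]
 [-1.     0.007  0.002]
 [-0.     0.305 -0.952]]
```

View pics/w2.png

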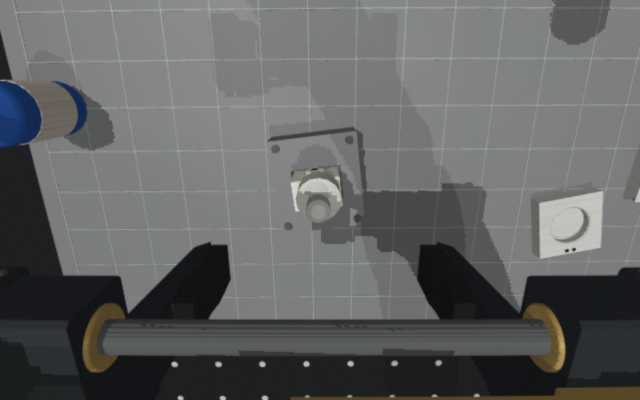

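Wrist view over the mould: corner screws at (276,150), (349,140), (289,226), (358,217); knob top near (317,210); casting's far top edge from (292,177) to (340,170).

Run:
```python
from h import *
c=np.load('w2.npy',allow_pickle=True).item()
S=onz(c,[(276,150),(349,140),(358,217),(289,226)],.036);print(S.round(4),S.mean(0))
a=S[0]-S[1];b=S[3]-S[2];e=S[1]-S[2];f=S[0]-S[3]
print('yaws',[np.arctan2(-v[0],v[1]) for v in(a,b)],[np.arctan2(v[1],v[0]) for v in (e,f)],[np.linalg.norm(v) for v in (a,b,e,f)])
y=np.arctan2(-(a+b)[0],(a+b)[1])
g=cv2.cvtColor(c['color'],cv2.COLOR_RGB2GRAY)
m=S.mean(0)
for z,off in((.127,0),(.124,0),(.07,0)): print(z,proj(c,[m[0],m[1],z]))
roi=cv2.resize(g[160:240,270:370],None,fx=6,fy=6,interpolation=3)
h=cv2.HoughCircles(roi,cv2.HOUGH_GRADIENT,1,30,param1=100,param2=12,minRadius=55,maxRadius=100); h=h[0]/6
for k in h[:4]:
    u=k[:2]+[270,160]-.4; print('circ',u,k[2],onz(c,[u],.120))
cv2.imwrite('pics/crop2.png',cv2.resize(c['color'][120:245,255:380],(600,600),interpolation=3)[...,::-1])
```

```text
[[0.5596 0.2025 0.036 ]
 [0.5691 0.1293 0.036 ]
 [0.4869 0.1185 0.036 ]
 [0.4771 0.1925 0.036 ]] [0.52316191 0.16071599 0.036     ]
yaws [np.float64(0.12916638228155777), np.float64(0.13214103208227618)] [np.float64(0.1309645708403823), np.float64(0.12067228411107185)] [np.float64(0.07378023718608523), np.float64(0.07463545357740486), np.float64(0.082876103265535), np.float64(0.08310098112362607)]
0.127 [[316.34590504 216.30123411]]
0.124 [[316.41820322 214.94258118]]
0.07 [[317.50677207 194.49162723]]
circ [321.01666794 183.85      ] 16.566668 [[0.54773418 0.1568489  0.12      ]]
circ [313.85 184.85] 15.466667 [[0.54695764 0.16249583 0.12      ]]
circ [323.85 178.85] 15.650001 [[0.55178332 0.1545935  0.12      ]]
circ [307.01666794 190.01666603] 15.633334 [[0.54275009 0.16796425 0.12      ]]
```

View pics/crop2.png

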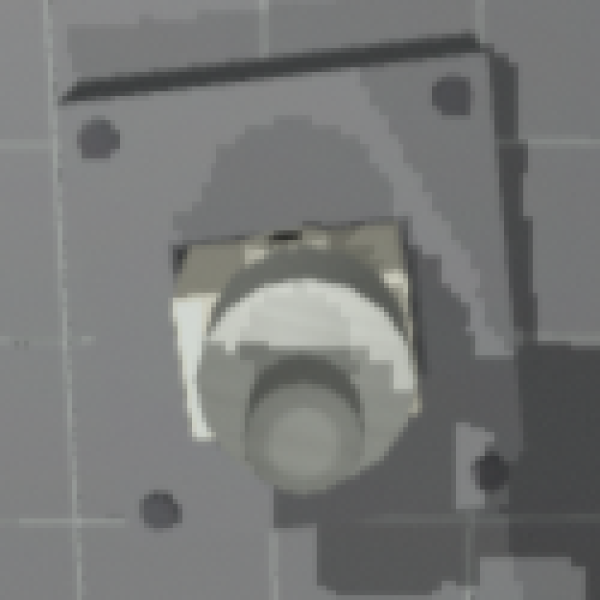

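In the tool's units: -0.0175 m is -3.5, 0.09 m is 18, -0.137 rad is -0.685.

>>> drive_effector(steps=[[[-3.5,-0.8,10,0,0,-0.685],[-3.5,-0.8,18,0,0,-0.685],[-3.5,-0.8,18,0,0,-0.685],[-3.5,-0.8,18,0,0,-0.685],[-3.5,-0.8,18,0,0,-0.685]]], finger_gap=0.05)

```text
t: 3.38
tcp_pos: [0.5272, 0.1615, 0.1695]
orientation: [-3.141, -0.003, 0.133]
ft_force: [0.5, -0.2, 0.6]
finger_gap: 0.0498
grasp_force: 0.0
```

Run:
```python
from h import *
c=cap('wrist'); np.save('w3.npy',c,allow_pickle=True)
s=manip.read_state(); print(s['tcp_pos'],s['orientation'])
p=proj(c,[s['tcp_pos'][0],s['tcp_pos'][1],.122])[0];print(p)
x,y=[int(v) for v in p]
r=c['color'][y-100:y+100,x-100:x+100]
cv2.imwrite('pics/w3.png',cv2.resize(r,(600,600),interpolation=3)[...,::-1]); print(x-100,y-100)
```

```text
[0.52698612 0.16142702 0.16934378] [-3.14118969e+00 -2.88777050e-03  1.33252321e-01]
[324.06414506 236.98130786]
224 136
```

View pics/w3.png

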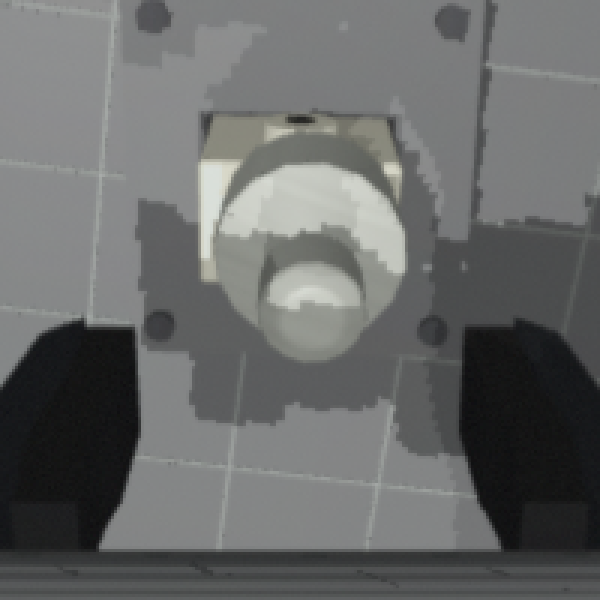

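The close view shows the knob centred near full-frame pixel (328,240) between the fingers. That is about 2 mm to tool +y and 1.5 mm to tool −x, with the casting square to the tool. Descend and grip.

In the tool's units: 0.05 m is 10, 0.002 m is 0.4.

>>> drive_effector(steps=[[[-0.3,0.4,6,0,0,0],[-0.3,0.4,10,0,0,0],[-0.3,0.4,10,0,0,0],[-0.3,0.4,10,0,0,0]]])

```text
t: 3.92
tcp_pos: [0.5254, 0.1594, 0.1189]
orientation: [-3.141, -0.002, 0.134]
ft_force: [0.7, 1.0, -0.4]
finger_gap: 0.0502
grasp_force: 0.0
```

>>> drive_effector(steps=[[[0,0,0,0,0,0],[0,0,0,0,0,0],[0,0,0,0,0,0],[0,0,0,0,0,0],[0,0,0,0,0,0]]], finger_gap=0.0, grip_force=25)

```text
t: 4.55
tcp_pos: [0.5248, 0.159, 0.1179]
orientation: [3.141, -0.0, 0.134]
ft_force: [-0.6, -0.9, 2.4]
finger_gap: 0.0186
grasp_force: 25.0
```

>>> drive_effector(steps=[[[0,0,-1,0,0,0],[0,0,-10,0,0,0],[0,0,-20,0,0,0],[0,0,-20,0,0,0]]])

```text
t: 5.05
tcp_pos: [0.5267, 0.1601, 0.2212]
orientation: [-3.14, -0.007, 0.134]
ft_force: [-0.6, 0.0, -3.4]
finger_gap: 0.0187
grasp_force: 25.0
```

>>> drive_effector(steps=[[[-18.92,55,0,0,0,0],[-18.92,55,0,0,0,0],[-18.92,55,0,0,0,0],[-18.92,55,0,0,0,0],[-18.92,55,0,0,0,0]]])

```text
t: 5.68
tcp_pos: [0.4652, -0.1291, 0.2163]
orientation: [-3.141, 0.003, 0.131]
ft_force: [0.6, 1.2, -3.2]
finger_gap: 0.0186
grasp_force: 25.0
```

>>> drive_effector(steps=[[[0,0,10,0,0,0],[0,0,21,0,0,0],[0,0,21,0,0,0],[0,0,21,0,0,0],[0,0,21,0,0,0]]])

```text
t: 6.3
tcp_pos: [0.469, -0.1263, 0.1147]
orientation: [3.14, -0.003, 0.134]
ft_force: [0.6, 0.5, -3.6]
finger_gap: 0.0189
grasp_force: 25.0
```

```bash
python3 - <<'E'
from h import *
c=cap('wrist'); np.save('w4.npy',c,allow_pickle=True)
s=manip.read_state(); print(s['tcp_pos'],s['orientation'])
p=proj(c,[.4694,-.1247,.018])[0];print(p)
x,y=[int(v) for v in p]; y=min(y,290)
r=c['color'][y-110:y+110,x-110:x+110]
cv2.imwrite('pics/w4.png',cv2.resize(r,(600,600),interpolation=3)[...,::-1]); print(x-110,y-110)
E
```

```text
[ 0.46892944 -0.12629978  0.11459499] [ 3.14025635 -0.00336163  0.1339276 ]
[321.57207477 206.03213492]
211 96
```

View pics/w4.png

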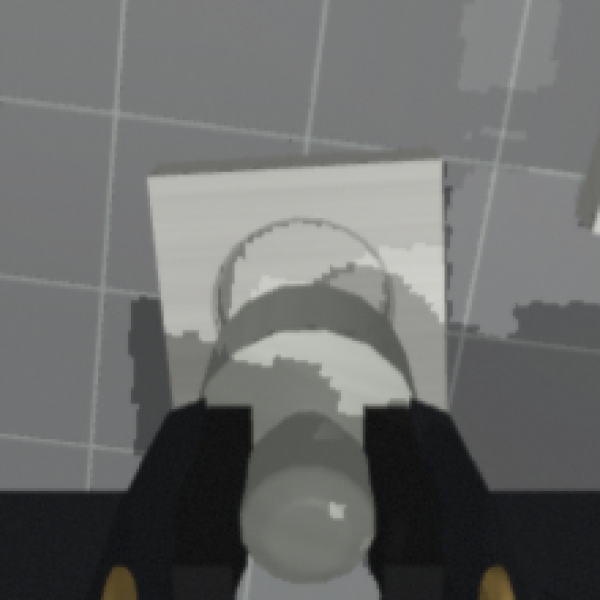

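The hover view shows the recess rim's front point near pixel (322.5,176) with sides at columns 290 and 355. The weight's lower rim has its front point near (324,200) with sides at columns 285.5 and 362.5. I'll compare them.

Run:
```python
from h import *
c=np.load('w4.npy',allow_pickle=True).item()
tcp=np.array([.4689,-.1263,.1146]); yw=.134; ex=np.array([np.cos(yw),np.sin(yw),0]); ey=np.array([np.sin(yw),-np.cos(yw),0])
k=600/220.
f=lambda a,b:(211+a/k-.3,96+b/k-.3)
def t(p): d=p-tcp; return np.round([d@ex,d@ey],4)
for z,pts,r in((.018,[(304,218),(215,305),(393,305)],.0215),(.0656,[(308,284),(203,397),(413,397)],.02)):
    for q in pts: print(z,t(onz(c,[f(*q)],z)[0]),end=' ')
    print()
# bright rim of base top z .0916
print(t(onz(c,[f(308,330)],.0916)[0]))
# sub-pixel checks: intensity columns along the middle
g=cv2.cvtColor(c['color'],cv2.COLOR_RGB2GRAY).astype(int)
for col in (320,322,324): print(col,g[168:222,col])
print(g[207,283:362])
```

```text
0.018 [ 0.022  -0.0011] 0.018 [-0.0004 -0.0233] 0.018 [-0.0004  0.0211] 
0.0656 [ 0.0208 -0.0001] 0.0656 [-0.0033 -0.0214] 0.0656 [-0.0033  0.0211] 
[ 0.0212 -0.0002]
320 [181 182 183 184 184 183 182 170 153 165 177 180 180 181 182 183 181 182
 181 182 180 180 181 182 183 184 184 185 184 182 183 193 153 114 107 106
 108 107 107 107 107 106 107 107 106 107 107 107 111 147 183 191 191 190]
322 [181 182 183 184 184 184 182 175 154 143 170 180 180 182 182 183 181 181
 181 182 181 180 181 183 184 185 184 185 184 183 183 191 150 112 107 106
 107 106 106 106 105 106 106 106 106 106 105 105 114 157 184 191 191 190]
324 [182 182 183 184 184 183 183 177 154 142 170 180 181 182 183 181 181 181
 181 182 180 180 181 182 184 184 184 185 184 183 181 177 139 110 107 106
 105 106 105 106 106 105 105 106 106 105 104  96 106 155 183 190 190 190]
[180 180 179 180 178 164 149 140 102 112 122 124 136 178 182 181 176 152
 127 113 112 110 110 109 108 108 107 109 108 110 110 111 109 109 109 109
 108 107 106 106 105 106 105 106 106 105 106 105 104 104 104 103 103 102
 102 100 100 100  99  99  98  99 106 125 141 149 148 127 120 106 103 124
 130 148 153 153 153 152 154]
```

>>> drive_effector(steps=[[[-0.1,-0.2,4,0,0,0],[-0.1,-0.2,8.8,0,0,0],[-0.1,-0.2,8.8,0,0,0],[-0.1,-0.2,8.8,0,0,0]]])

```text
t: 6.85
tcp_pos: [0.4678, -0.1253, 0.07]
orientation: [3.141, -0.002, 0.134]
ft_force: [0.7, 0.1, -3.4]
finger_gap: 0.0188
grasp_force: 25.0
```

>>> drive_effector(steps=[[[0,0,0.8,0,0,0],[0,0,1.6,0,0,0],[0,0,1.6,0,0,0]]], grip_force=12)

```text
t: 7.22
tcp_pos: [0.4667, -0.1251, 0.0605]
orientation: [-3.141, 0.0, 0.134]
ft_force: [0.2, 0.3, -4.6]
finger_gap: 0.0191
grasp_force: 12.0
```

>>> drive_effector(steps=[[[0,0,0.6,0,0,0],[0,0,0.6,0,0,0]]])

```text
t: 7.48
tcp_pos: [0.4668, -0.1251, 0.0575]
orientation: [-3.141, 0.0, 0.134]
ft_force: [0.4, 0.4, -3.2]
finger_gap: 0.0192
grasp_force: 12.0
```

In the tool's units: 0.002 m is 0.4, 0.001 m is 0.2.

>>> drive_effector(steps=[[[0,0,0.2,0,0,0],[0,0,0.4,0,0,0],[0,0,0.4,0,0,0]]])

```text
t: 7.85
tcp_pos: [0.4669, -0.1252, 0.0559]
orientation: [3.141, 0.0, 0.134]
ft_force: [-2.1, 0.2, 1.7]
finger_gap: 0.0192
grasp_force: 12.0
```

>>> drive_effector(steps=[[[0,0,0,0,0,0],[0,0,0,0,0,0],[0,0,0,0,0,0]]], finger_gap=0.05)

```text
t: 8.22
tcp_pos: [0.4671, -0.1252, 0.0558]
orientation: [3.142, -0.0, 0.134]
ft_force: [0.0, -0.6, -0.4]
finger_gap: 0.0469
grasp_force: 0.0
```

Run:
```python
from h import *
c=cap('wrist'); s=manip.read_state(); p=s['tcp_pos'];print(p)
r=c['color'][130:350,211:431]; cv2.imwrite('pics/w5.png',cv2.resize(r,(600,600),interpolation=3)[...,::-1])
```

```text
[ 0.46705242 -0.12516061  0.05573595]
```

View pics/w5.png

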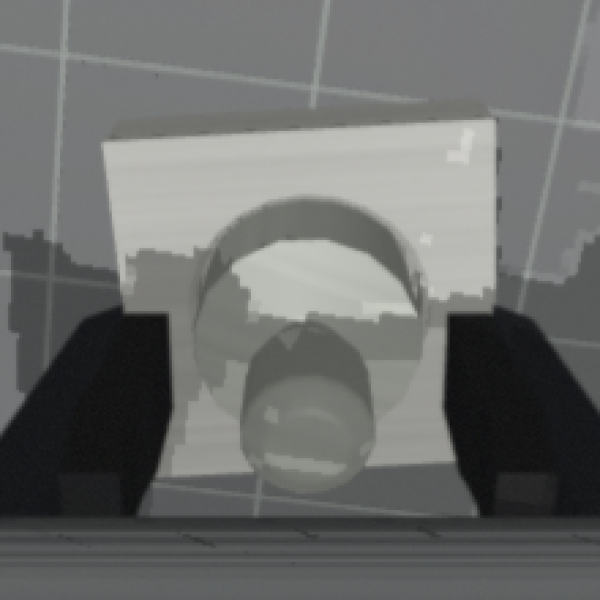

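The weight sits in the recess and has been let go: its rim is flush inside the round, and TCP z agrees. I'll rise, then pitch the wrist up to look at the inspection camera.

>>> drive_effector(steps=[[[0,0,-12,0,0,0],[0,0,-24,0,0,0],[0,0,-36,0,0.5,0],[2,-8,-38,0,1.5,0],[4,-16,-38,0,2.5,0]]])

```text
t: 8.9
tcp_pos: [0.4774, -0.0428, 0.2482]
orientation: [3.139, -0.485, 0.134]
ft_force: [0.6, 2.5, -0.3]
finger_gap: 0.0501
grasp_force: 0.0
```

>>> drive_effector(steps=[[[0,0,0,0,1,0],[0,0,0,0,2,0],[0,0,0,0,3,0],[0,0,0,0,3.5,0],[0,0,0,0,3.5,0]]])

```text
t: 9.52
tcp_pos: [0.4692, -0.0454, 0.2595]
orientation: [-3.053, -0.647, 0.134]
ft_force: [-0.9, 0.1, -0.2]
finger_gap: 0.0504
grasp_force: 0.0
```

>>> drive_effector(steps=[[[0,0,0,0,0,0],[0,0,0,0,0,0]]])

```text
t: 9.78
tcp_pos: [0.4695, -0.0454, 0.2593]
orientation: [-3.052, -0.645, 0.133]
ft_force: [1.0, 0.2, -0.2]
finger_gap: 0.0498
grasp_force: 0.0
```

Run:
```python
from h import *
c=cap('wrist'); np.save('w6.npy',c,allow_pickle=True); save(c,'w6.png')
s=manip.read_state(); print(s['q'],c['o'],c['Rc'].round(3)); print(proj(c,[.74,0,.27]))
t=np.load('top.npy',allow_pickle=True).item(); b=t['color']
```

```text
[ 1.06764387  0.11774177 -0.91323915  2.37733789 -1.07354301  0.20933293
 -0.21236862] [ 0.45874403 -0.05824567  0.40927647] [[ 0.184 -0.932  0.312]
 [-0.98  -0.151  0.128]
 [-0.072 -0.33  -0.941]]
[[ 330.85496664 -148.28040286]]
```

View pics/w6.png

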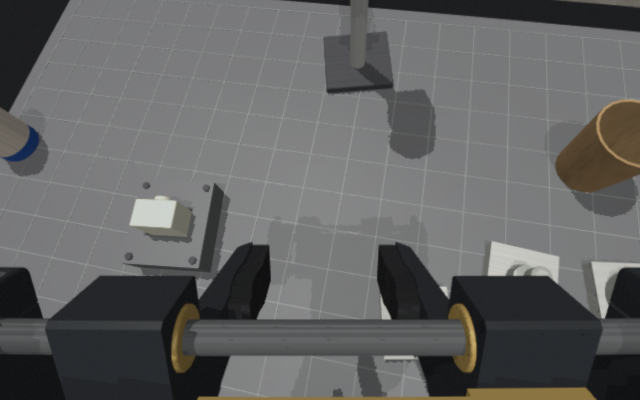

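The base plate is seen at corners (324,39), (388,33), (392,84), (328,91), with the post foot near (358,65). The casting stands clear in the mould, its boss towards the camera. I'll work out the lens pose from these.

Run:
```python
from h import *
c=np.load('w6.npy',allow_pickle=True).item()
t=np.load('top.npy',allow_pickle=True).item(); s=np.load('scene.npy',allow_pickle=True).item()
P=onz(c,[(324,39),(388,33),(392.5,82),(327.5,89.5)],.012)
print(P.round(4),P.mean(0),[np.linalg.norm(P[i]-P[i-1]).round(4) for i in range(4)])
a=P[0]-P[1];b=P[3]-P[2];e=P[1]-P[2];f=P[0]-P[3]
print([np.arctan2(-v[0],v[1]).round(3) for v in(a,b)],[np.arctan2(v[1],v[0]).round(3) for v in (e,f)])
# post foot sides (12mm height)
print('post foot',onz(c,[(358,67)],.012), 'near side')
# plate edges by minAreaRect on top image & wrist
g=cv2.cvtColor(c['color'],cv2.COLOR_RGB2GRAY)
m=((g[20:110,300:410]<80)*255).astype(np.uint8)
for k in cv2.findContours(m,0,2)[0]:
    if cv2.contourArea(k)>500: print(cv2.contourArea(k),cv2.approxPolyDP(k,4,True).reshape(-1,2)+[300,20])
# ring light: warm white blobs
for n,q,(x0,x1,y0,y1) in(('top',t,(325,375,105,170)),('scene',s,(285,335,205,250))):
    im=q['color'][y0:y1,x0:x1]; g=cv2.cvtColor(im,cv2.COLOR_RGB2GRAY)
    m=((g>225 if n=='scene' else g>190)*255).astype(np.uint8)
    for k in cv2.findContours(m,0,2)[0]:
        if cv2.contourArea(k)>15: print(n,cv2.contourArea(k),[round(v,2) for v in cv2.minAreaRect(k)[0]],cv2.minAreaRect(k)[1:],x0,y0,np.add(cv2.boundingRect(k),(x0,y0,0,0)))
```

```text
[[ 0.824   0.039   0.012 ]
 [ 0.8454 -0.0495  0.012 ]
 [ 0.7636 -0.0656  0.012 ]
 [ 0.7403  0.0185  0.012 ]] [ 0.7933357  -0.01439607  0.012     ] [np.float64(0.0862), np.float64(0.091), np.float64(0.0833), np.float64(0.0873)]
[np.float64(0.237), np.float64(0.271)] [np.float64(0.195), np.float64(0.24)]
post foot [[ 0.78191076 -0.01639966  0.012     ]] near side
797.5 [[391  75]
 [365  61]
 [354  68]
 [363  77]
 [358  81]
 [370  84]
 [327  87]
 [327  92]
 [390  89]]
top 55.5 [28.18, 45.05] ((4.438772678375244, 18.412687301635742), 80.53767395019531) 325 105 [344 147  19   6]
scene 391.5 [23.7, 17.02] ((31.243772506713867, 20.90929412841797), 32.735225677490234) 285 205 [293 209  34  26]
```

Run:
```python
from h import *
t=np.load('top.npy',allow_pickle=True).item(); s=np.load('scene.npy',allow_pickle=True).item()
q=onz(t,[(353.2,150.05)],.275); print('ring centre top',q)
a=np.linspace(0,6.28,60)
for yw in(.2,.236,.27):
    o=np.array([.793,-.0147,0])-.004*np.array([np.cos(yw),np.sin(yw),0]); L=o+[-.06*np.cos(yw),-.06*np.sin(yw),.27]
    Rl=R.from_euler('ZY',[yw,-.436]).as_matrix()
    ring=L+np.c_[a*0,.028*np.cos(a),.028*np.sin(a)]@Rl.T
    for n,c in(('top',t),('scene',s)):
        p=proj(c,ring).astype(np.float32); print(yw,n,proj(c,L)[0].round(1),'box',p.min(0).round(1),p.max(0).round(1))
print(L)
# triangulate: ring centres in top and scene
o1,d1=ray(t,[(353.2,150.05)]); o2,d2=ray(s,[(308.7,222)])
A=np.c_[d1[0],-d2[0]]; k=np.linalg.lstsq(A,o2-o1,rcond=None)[0]; print(o1+d1[0]*k[0],o2+d2[0]*k[1])
```

```text
ring centre top [[ 0.7384473  -0.02746614  0.275     ]]
0.2 top [353.  153.9] box [341.4 151.4] [364.6 156.6]
0.2 scene [301.  219.3] box [289.9 208.5] [311.8 229.9]
0.236 top [353.9 153.8] box [342.4 150.9] [365.5 156.7]
0.236 scene [300.1 219.7] box [289.2 208.8] [310.8 230.4]
0.27 top [354.8 153.6] box [343.4 150.4] [366.3 156.8]
0.27 scene [299.3 220.2] box [288.6 209.2] [309.8 231. ]
[ 0.73131866 -0.03177081  0.27      ]
[ 0.73983415 -0.02775545  0.27046988] [ 0.7434959  -0.01268814  0.27062863]
```

Create go.py:
```python
from h import *
def go(p,Rg):
    s=manip.read_state(); Rt=R.from_euler('xyz',s['orientation']); 
    print('d',Rt.inv().apply(np.array(p)-s['tcp_pos']).round(4),'rv',(Rt.inv()*Rg).as_rotvec().round(3))
down=lambda y:R.from_euler('xyz',[np.pi,0,y])
yw=.232; Rl=R.from_euler('ZY',[yw,-.436]); L=np.array([.732,-.0285,.27])
TG=Rl*R.from_euler('x',np.pi)
def final(g): # g: TCP in casting frame
    return L+Rl.apply(np.array([-.12,0,0])-np.array([.021,0,.048])+np.array(g))
```

```bash
python3 -c "
from go import *
go([.523,.161,.20],down(.132)); print(final([0,0,.052]),TG.as_euler('xyz'))"
```

```text
d [ 0.0286 -0.1875  0.1129] rv [-0.087 -0.645  0.031]
[ 0.605971   -0.05827486  0.21407909] [ 3.14159265 -0.436       0.232     ]
```

In the tool's units: -0.1875 m is -37.5, -0.14 m is -28, -0.645 rad is -3.225.

>>> drive_effector(steps=[[[1.4,-9.4,5.6,-0.1,-0.8,0.04],[2.8,-18.8,11.2,-0.2,-1.6,0.075],[4.2,-28,17,-0.325,-2.4,0.115],[5.72,-37.5,22.6,-0.435,-3.225,0.155],[5.72,-37.5,22.6,-0.435,-3.225,0.155]]], finger_gap=0.07)

```text
t: 10.45
tcp_pos: [0.4981, 0.0908, 0.2225]
orientation: [-3.019, -0.266, 0.149]
ft_force: [0.9, -0.3, -0.0]
finger_gap: 0.0701
grasp_force: 0.0
```

>>> drive_effector(steps=[[[0,0,0,0,0,0],[0,0,0,0,0,0],[0,0,0,0,0,0]]])

```text
t: 10.82
tcp_pos: [0.4974, 0.0885, 0.2225]
orientation: [-3.015, -0.269, 0.146]
ft_force: [-0.6, -0.4, -0.5]
finger_gap: 0.07
grasp_force: 0.0
```

```bash
python3 -c "
from go import *
go([.523,.161,.12],down(.132))
c=cap('wrist'); g=cv2.cvtColor(c['color'],cv2.COLOR_RGB2GRAY)
s=manip.read_state()['tcp_pos']; print(proj(c,[s[0],s[1],.07]))
hs=cv2.cvtColor(c['color'],cv2.COLOR_RGB2HSV)
m=((hs[...,2]>150)*255).astype(np.uint8)
for k in cv2.findContours(m,0,2)[0]:
    if cv2.contourArea(k)>400: print(cv2.contourArea(k),cv2.boundingRect(k)); q=cv2.approxPolyDP(k,4,True).reshape(-1,2); print(onz(c,q,.07)[:,:2].round(4).tolist() if len(q)<9 else 0)
"
```

```text
d [ 0.0074 -0.0538  0.116 ] rv [-0.128 -0.267  0.031]
[[346.49013618 232.52930185]]
1041.5 (530, 263, 80, 27)
[[0.5021, -0.0607], [0.4934, -0.0626], [0.5022, -0.1044], [0.4938, -0.1228], [0.514, -0.1184]]
1773.0 (242, 162, 54, 43)
[[0.5348, 0.1859], [0.507, 0.182], [0.5136, 0.1378], [0.5408, 0.1418], [0.5392, 0.1558], [0.5446, 0.1549], [0.5448, 0.164], [0.5379, 0.1682]]
```

Casting top measured with its centre at (0.524, 0.162) and yaw about 0.14, about 28 x 45 mm, which matches. Continue to above it.

>>> drive_effector(steps=[[[0.6,-4,6,-0.25,-0.5,0.05],[1,-8,12,-0.5,-1,0.125],[1.5,-10.9,18,-0.64,-1.335,0.155],[1.5,-10.9,23.2,-0.64,-1.335,0.155],[1.5,-10.9,23.2,-0.64,-1.335,0.155]]])

```text
t: 11.5
tcp_pos: [0.5225, 0.1614, 0.1189]
orientation: [-3.141, 0.003, 0.132]
ft_force: [0.1, -0.1, -0.5]
finger_gap: 0.0699
grasp_force: 0.0
```

>>> drive_effector(steps=[[[0,0,0,0,0,0],[0,0,0,0,0,0]]])

```text
t: 11.75
tcp_pos: [0.5239, 0.1621, 0.1216]
orientation: [-3.141, -0.002, 0.132]
ft_force: [0.4, 0.1, -0.1]
finger_gap: 0.0704
grasp_force: 0.0
```

```bash
python3 -c "
from go import *
go([.524,.1615,.06],down(.135))"
```

```text
d [-0.0001  0.0007  0.0616] rv [-0.001 -0.002 -0.003]
```

In the tool's units: 0.06 m is 12, 0.03 m is 6.

>>> drive_effector(steps=[[[0,0,6,0,0,0],[0,0.1,12,0,0,0],[0,0.1,12,0,0,0],[0,0.1,12,0,0,0],[0,0.1,12,0,0,0]]])

```text
t: 12.38
tcp_pos: [0.5244, 0.1628, 0.0618]
orientation: [-3.14, -0.003, 0.134]
ft_force: [0.1, 0.5, -0.1]
finger_gap: 0.0698
grasp_force: 0.0
```

>>> drive_effector(steps=[[[0,0,0,0,0,0],[0,0,0,0,0,0],[0,0,0,0,0,0],[0,0,0,0,0,0]]], finger_gap=0.0, grip_force=30)

```text
t: 12.88
tcp_pos: [0.5236, 0.1625, 0.0606]
orientation: [-3.141, -0.001, 0.134]
ft_force: [-0.8, -0.3, 4.4]
finger_gap: 0.0456
grasp_force: 30.0
```

>>> drive_effector(steps=[[[0,0,-4,0,0,0],[0,0,-10,0,0,0],[0,0,-18,0,0,0],[0,0,-26,0,0,0],[0,0,-28,0,0,0]]])

```text
t: 13.5
tcp_pos: [0.5245, 0.163, 0.2025]
orientation: [-3.14, -0.005, 0.134]
ft_force: [0.6, 0.1, -2.0]
finger_gap: 0.0457
grasp_force: 30.0
```

```bash
python3 -c "
from go import *
print(final([0,0,.052]));go(final([0,0,.052]),TG)"
```

```text
[ 0.605971   -0.05827486  0.21407909]
d [ 0.0513  0.2301 -0.0117] rv [ 0.02   0.431 -0.097]
```

The rows are not in the units I measure in: shifts go in units of 5 mm and turns go in units of 0.2 rad. I convert before sending: 0.23 m is 46, 0.2 m is 40, 0.4 rad is 2.

>>> drive_effector(steps=[[[1,11,-1,0.025,0.4,-0.1],[2,22,-2,0.05,0.8,-0.2],[3,32,-2.4,0.065,1.2,-0.3],[4,40,-2.4,0.09,1.6,-0.4],[5,46,-2.4,0.1,2,-0.485]]])

```text
t: 14.12
tcp_pos: [0.5781, -0.0643, 0.211]
orientation: [-3.141, -0.402, 0.231]
ft_force: [0.4, 0.5, -0.9]
finger_gap: 0.046
grasp_force: 30.0
```

>>> drive_effector(steps=[[[0,0,0,0,0,0],[0,0,0,0,0,0],[0,0,0,0,0,0]]])

```text
t: 14.5
tcp_pos: [0.5789, -0.0602, 0.212]
orientation: [-3.14, -0.401, 0.234]
ft_force: [0.0, 0.1, 0.1]
finger_gap: 0.0459
grasp_force: 30.0
```

```bash
python3 -c "
from go import *
go(final([0,0,.0526]),TG);print(manip.read_state()['q'])"
```

```text
d [0.0254 0.0044 0.0079] rv [-0.003  0.035  0.002]
[ 3.91375738e-01  3.59223588e-01 -3.54688282e-01  2.04516659e+00
 -1.60981055e-03  3.75634147e-01 -1.25340123e+00]
```

In the tool's units: 0.0255 m is 5.1, 0.016 m is 3.2, 0.035 rad is 0.175.

>>> drive_effector(steps=[[[1.6,0.2,0.4,0,0.05,0],[3.2,0.6,1,0,0.1,0],[5.1,0.9,1.6,0,0.175,0],[5.1,0.9,1.6,0,0.175,0]]])

```text
t: 15.0
tcp_pos: [0.6064, -0.0603, 0.2148]
orientation: [-3.14, -0.437, 0.232]
ft_force: [-0.6, -0.9, -1.5]
finger_gap: 0.046
grasp_force: 30.0
```

>>> drive_effector(steps=[[[0,0,0,0,0,0],[0,0,0,0,0,0],[0,0,0,0,0,0],[0,0,0,0,0,0]]])

```text
t: 15.5
tcp_pos: [0.6057, -0.0605, 0.2148]
orientation: [-3.141, -0.436, 0.232]
ft_force: [0.5, 0.2, -1.1]
finger_gap: 0.0458
grasp_force: 30.0
```

```bash
python3 - <<'E'
from go import *
go(final([0,0,.0526]),TG)
F=L+Rl.apply([-.12,0,0])
# check: boss/casting and ring in fresh top and scene pictures
for n in('top','scene'):
    c=cap(n); save(c,'end_%s.png'%n)
    k=Rl.apply(np.array([[x,y,z] for x in(-.036,-.006) for y in(-.023,.023) for z in(-.048,.014)]))+F
    p=proj(c,k); print(n,'pred casting box',p.min(0).round(),p.max(0).round(),'face',proj(c,F)[0].round(1))
    x0,y0=(p.min(0)-12).astype(int);x1,y1=(p.max(0)+12).astype(int)
    hs=cv2.cvtColor(np.ascontiguousarray(c['color'][y0:y1,x0:x1]),cv2.COLOR_RGB2HSV)
    m=((hs[...,2]>190)*255).astype(np.uint8)
    for q in cv2.findContours(m,0,2)[0]:
        if cv2.contourArea(q)>12: print(cv2.contourArea(q),np.add(cv2.boundingRect(q),(x0,y0,0,0)))
c=cap('wrist'); np.save('w7.npy',c,allow_pickle=True)
p=proj(c,F+Rl.apply([[-.036,-.023,.014],[-.006,-.023,.014],[-.006,.023,.014],[-.036,.023,.014],[0,0,0]]));print(p.round())
hs=cv2.cvtColor(c['color'],cv2.COLOR_RGB2HSV); m=((hs[...,2]>150)*255).astype(np.uint8)
for q in cv2.findContours(m,0,2)[0]:
    if cv2.contourArea(q)>300: print('wrist',cv2.contourArea(q),cv2.boundingRect(q))
E
```

```text
d [ 0.0004 -0.0021  0.0004] rv [-0.001 -0.    -0.   ]
top pred casting box [350. 196.] [374. 217.] face [361.6 200.4]
53.5 [355 200  17   7]
scene pred casting box [265. 185.] [292. 217.] face [279.9 199.1]
68.0 [252 191  12  15]
1017.5 [268 173  35  56]
[[376. 329.]
 [379. 263.]
 [258. 263.]
 [262. 329.]
 [319. 233.]]
wrist 11204.5 (264, 210, 120, 109)
```

In the tool's units: -0.002 m is -0.4.

>>> drive_effector(steps=[[[0,-0.4,0,0,0,0],[0,-0.4,0,0,0,0],[0,-0.4,0,0,0,0],[0,-0.4,0,0,0,0],[0,-0.4,0,0,0,0]]])

```text
t: 16.27
tcp_pos: [0.6052, -0.0585, 0.2148]
orientation: [-3.14, -0.436, 0.232]
ft_force: [0.6, -0.5, -1.1]
finger_gap: 0.0457
grasp_force: 30.0
```

```bash
python3 -c "
from station import manip
print(manip.finish_job())"
```

```text
the job is handed in; nothing more can be done
None
```

The job is handed in at about 16 s, with no verdict returned: by my measurements the setting weight is seated in the two-dot stand, and the casting is held at the view point (within a few mm, on a lens pose worked out from the camera's base plate), square to the lens and gripped at 30 N.

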